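# Load a turbidity vial to its mark and hold the read key half down

## Robot

A 7-joint arm with a two-finger parallel gripper is mounted at the origin on the work surface. World frame = base frame: x ahead of the robot, y to its left, z up, the work surface at z = 0. Lengths are in m, angles in rad, forces in N, time in s.
With the tool pointing down it reaches from about 0.425 to 0.875 m from the base axis. Payload 4.7 kg.
Tool frame: the origin (TCP) lies between the finger pads; the fingertips stand 11 mm ahead of it and the grasp point (between the pads) lies 8 mm behind it; z points along the fingers, y is the direction in which the jaws open and shut (so a half turn about z gives the same grasp; the last joint's range is limited). The gripper opens to 87 mm and grips with 3 to 60 N. Pads are 19 mm wide; open, the fingers measure 117 mm over their backs; the gripper's body (75 mm by 190 mm) begins 51 mm behind the grasp point.
Start: joints at [1.163, 0.321, -0.07, 1.45, 0.023, 1.371, -0.057], TCP at [0.266, -0.593, 0.234] pointing down, gripper open.
Joint ranges: [-2.86, 2.86], [-0.3, 2.09], [-1.38, 1.24], [0.06, 2.45], [-1.56, 4.7], [0.09, 2.05], [-2.69, 2.69]. Speed limits (rad/s): [2.57, 2.57, 3.14, 3.14, 3.14, 3.14, 3.14].

## Interface

Orientations are given as a rotation vector (axis times angle).
In Python, from bench import ctrl gives the robot as it stands.
- The arm moves only by the tool servo_tool, never from a script. Its argument "series" is a list of rows, each an object with "travel": the shift along the tool's x, y, z in m, a list of three; "angular": the turn, a rotation vector about the tool's x, y, z in rad, a list of three. A call has 1 to 5 rows; each row shifts and turns the commanded pose from where the row before left it, along the tool's axes as they then stand; what a row does not reach is not made up. A row lasts 1/10 s, in which the tool goes at most 50 mm and 8.59 degrees, less where a joint would pass 70% of its speed; a pose out of reach is approached as far as the arm can. A call with a gripper value outside its range is refused whole. "claw" is the finger opening in m, from 0 to 0.087, set as the call begins (left out, the last holds). The fingers move at their own pace and stop on an object; "squeeze" is the grip in N (left out, the last holds). Time passes only in rows, so rows that do not move let the fingers close. It gives the time, the measured TCP pose, the force and the opening at its end, in the units of the state.
- ctrl.get_state(): the state, without advancing time (a new reading comes with each control period).
- ctrl.get_image(name): name is "scene" or "top" or "wrist"; returns the picture (420x560x3 uint8, red, green, blue); there is no depth.
- ctrl.calibration(name): a dict with "fx", "fy", "cx", "cy" (pixels), "distortion" ([k1, k2, p1, p2, k3] as OpenCV has them; the pictures are not rectified), "rvec" (rotation vector, rad) and "tvec" (3), from world to camera coordinates, as OpenCV has them. Camera axes: x right, y down, z forward; pixel columns grow to the right and rows downward; lengths in m; the calibration is good to about 2 mm. A picture is of the moment at which its call begins: read the wrist's pose just before it. calibration takes no time and is no camera call; for the wrist camera it gives the pose at the moment of the call.
- ctrl.close_job(): hands the job in, once; it reports no verdict.
The state is a dict: "time": time; "joint_positions": joint angles; "qd": joint speeds; "joint_torque": joint torques, N m; "position": TCP position; "tool_rot": TCP orientation; "ft_force": force on the tool from outside, world axes, zero at the start; "torque": the same for the moment, N m; "grip_width": opening from 0.0 (shut) to 1.0 (fully open).
Only numpy, scipy, OpenCV 4.12 (cv2) and the standard library are available. Lean on these libraries where they do the work, as an engineer would, in place of code of your own. Each camera call takes 0.05 s, during which the arm holds its last target.

## Task

Take the sample vial, the one whose black cap has a pointer, out of the white vial rack, and set it fully down in the well of the turbidity meter with its pointer facing the mark on the meter's top, then let go of it. Then press the meter's round spring-loaded read key half way down, until its top is level with the small steel post beside it, and keep it there: the program finishes while the fingers still hold the key at that depth. Never push the key all the way to its stop (that wipes the calibration), and leave the plain vials in the rack and everything else on the bench where it is.

Things in the scene. Friction and masses are not known exactly. Their poses are not given: they have to be found in the camera images.
- vial: Sample vial, about 50 g, hanging by its flange in one hole of the rack. Origin: centre of its underside, z up. Glass body 25 mm diameter, 58 mm long, foot tapering to 19 mm over 5 mm; black flange 42 mm diameter at 58 to 62 mm height; round black cap to grip, 28 mm diameter, at 62 to 92 mm. A pointer tab, 8 mm wide, 4 mm thick, sticks out of the flange along the vial's +x to 36 mm from the axis.
- pointer_tip (a point): Outer end of the vial's pointer, 36 mm from the vial's axis along its +x, at the height of the flange's underside.
- vial_rack: White fixed block, 235 mm (its x) by 70 mm (its y), 66 mm high. Three through holes of 30 mm on its x axis, at -75, 0 and +75 mm. Origin: centre of its underside, on the bench. A vial hangs in each hole (vial origin 8 mm above the bench); the sample vial may be in any of them.
- plain_vial_a: Vial like the sample vial but with no pointer on its cap, hanging in another hole of the rack; to be left there. Origin at the centre of its underside.
- plain_vial_b: Second vial without pointer, hanging in the remaining hole; to be left there. Origin at the centre of its underside.
- meter: Turbidity meter, a low white box, 200 mm (its x) by 300 mm (its y), fixed. Origin at the centre of its underside, on the bench; its flat top is 90 mm above the bench. On the top: the well at x 0, y -60 mm; the mark beyond the well along the meter's +x; the read key at x 0, y +75 mm; the post at x +46, y +75 mm.
- well (a point): Centre of the well's mouth, on the meter's top. Round hole 30 mm in diameter, 75 mm deep. A vial fully down hangs on its flange: vial origin 58 mm below this point.
- mark (a point): Point on the meter's top 36 mm from the well's centre along the meter's +x, where the pointer's end belongs. The visible mark is a dark raised line 5 mm wide and 2 mm high, running from 42 to 72 mm from the well's centre in the same direction.
- read_key (a joint): Travel of the read key in m: 0 up, grows as it is pressed straight down, stop at 0.016. A spring pushes it back up: about 2 N to start it, rising 0.35 N per mm (4.9 N at half travel, 7.7 N at the stop). It stays down only while pressed.
- read_key_top (a point): Centre of the key's flat round top (grey, 36 mm diameter, 10 mm thick, on a stem over a low collar). Moves down with the key; unpressed it is 32 mm above the meter's top, 122 mm above the bench; half way down it is 114 mm above the bench.
- post_top (a point): Top of the fixed steel post, 10 mm diameter, 46 mm from the key's axis along the meter's +x. It is 24 mm above the meter's top (114 mm above the bench): the height of the key's top when half way down.
- timer: White bench timer lying flat, 55 by 62 by 18 mm; leave alone. Origin at the centre of its underside.
- beaker: Clear plastic beaker, 90 mm across, 120 mm tall; leave alone. Origin at the centre of its underside.
- tip_box: Pipette tip box with clear lid, 122 by 87 mm, 72 mm tall; leave alone. Origin at the centre of its underside.
- wash_bottle: White plastic bottle, 68 mm diameter, 125 mm tall; leave alone. Origin at the centre of its underside.
- tube_rack: Empty red open tube rack, 75 by 190 mm, 62 mm tall; leave alone. Origin at the centre of its underside.
Not all that is in view belongs to the job. What is shaped like the vial but red is not meant.

How it is judged:
On the way, in this order (a step that is already met when the one before it is completed fails the run):
1. the sample vial sits fully down in the well, pointer facing the mark, let go (z of vial in the frame of meter between 0.026 and 0.036 m and horizontal distance between vial and well below 0.005 m and angle between vial's own z axis and vertical below 0.12 rad and horizontal distance between pointer_tip and mark below 0.009 m and contact force between vial and the fingers below 0.2 N and linear speed of vial below 0.02 m/s), for 0.2 s.
2. the read key is held half way down by the fingers (value of joint read_key between 0.005 and 0.011 m and contact force between meter and the fingers above 1 N), for 0.3 s.
At the end, for the whole second after the job is handed in: Sample vial fully down in the well (height within 4 mm, centred within 5 mm, tilt under 0.12 rad), at rest, pointer end within 9 mm of the mark point, fingers off it; the key at rest 5 to 11 mm down (half way is 8), fingers pressing on it with over 1 N through the last second (all of step 1 and all of step 2 and velocity of joint read_key between -0.01 and 0.01 m/s); the arm keeps its last pose, push and grip.
It fails at once if the read key is pushed to its stop (more than 15 mm) (value of joint read_key above 0.015 m).
It fails at once if a plain vial is pulled out of the rack (distance of any of plain_vial_a, plain_vial_b from where it was at the start of the episode above 0.02 m).
It fails at once if another thing on the bench is moved more than 30 mm or tipped over (distance of any of timer, beaker, tip_box, wash_bottle, tube_rack from where it was at the start of the episode above 0.03 m or angle between any of timer, beaker, tip_box, wash_bottle, tube_rack's own z axis and vertical above 0.5 rad).
It also fails if it takes over 58 s, if anything falls off the work surface, if the arm or the gripper's body presses on something with over 40 N, if the wrist force passes 120 N, or if a joint passes its speed limit or range.

## Working session

There is one attempt and no reset: what is moved stays moved. The work goes in short steps, Python scripts to look and compute and a tool call to move; the robot and the scene stay as the last step left them, time stands still between calls to the robot, and variables do not carry over. Pictures are saved under pics/ and viewed, and the job is handed in when it is done.

Besides the shell and the picture viewer there is one more tool, called by a JSON object that holds its "name" and its "arguments", one argument or row to a line. servo_tool: Moves the arm, as the interface text tells. Its arguments: {"type":"object","properties":{"series":{"type":"array","items":{"type":"object","properties":{"travel":{"type":"array","items":{"type":"number"}},"angular":{"type":"array","items":{"type":"number"}}}}},"claw":{"type":"number"},"squeeze":{"type":"number"}},"required":["series"]}

```bash
ls; mkdir -p pics; python3 - <<'E'
from bench import ctrl
import cv2,json
s=ctrl.get_state();print(s)
for n in ["scene","top","wrist"]:
    c=ctrl.calibration(n);print(n,c)
    cv2.imwrite(f"pics/{n}0.png",ctrl.get_image(n)[:,:,::-1])
E
```

```text
pics
{'time': 0.0, 'joint_positions': array([ 1.16308885,  0.32180463, -0.07008422,  1.45169178,  0.02260055,
        1.37080119, -0.05689917]), 'qd': array([6.04095094e-06, 3.81803919e-04, 5.78031146e-06, 1.00904858e-03,
       9.75486049e-04, 6.82292768e-04, 1.30339906e-03]), 'joint_torque': array([-4.88238254e-05, -4.91290891e+01, -4.04072385e-01, -3.12536001e+01,
       -6.38788892e-02,  4.36902547e-02,  1.64138864e-04]), 'position': array([ 0.26584891, -0.59255306,  0.23246501]), 'tool_rot': array([-3.07016041e+00, -6.57333125e-01,  7.83913557e-04]), 'ft_force': array([-0.29499446,  0.06063612,  0.11348063]), 'torque': array([ 0.02944   , -0.00920924,  0.00478408]), 'grip_width': 0.997416185116179}
scene {'fx': 436.7892677281655, 'fy': 436.7892677281655, 'cx': 279.3115755520193, 'cy': 209.9707278152761, 'distortion': array([0.03159677, 0.        , 0.        , 0.        , 0.        ]), 'rvec': array([ 2.1397604 ,  0.87381896, -0.40582268]), 'tvec': array([-0.36694163, -0.20992218,  1.65669607])}
top {'fx': 396.35499142310226, 'fy': 396.35499142310226, 'cx': 282.89368053115794, 'cy': 213.9126708710928, 'distortion': array([-0.05834371,  0.        ,  0.        ,  0.        ,  0.        ]), 'rvec': array([ 2.11039444, -2.14969379,  0.18921718]), 'tvec': array([-0.06078143,  0.61562259,  1.22234501])}
wrist {'fx': 332.4207249621711, 'fy': 332.4207249621711, 'cx': 282.622917954459, 'cy': 205.95505082770237, 'distortion': array([0.02445053, 0.        , 0.        , 0.        , 0.        ]), 'rvec': array([-2.41747792,  1.56454422,  0.24127995]), 'tvec': array([-0.64891484, -0.03608666,  0.39363557])}
```

View pics/scene0.png

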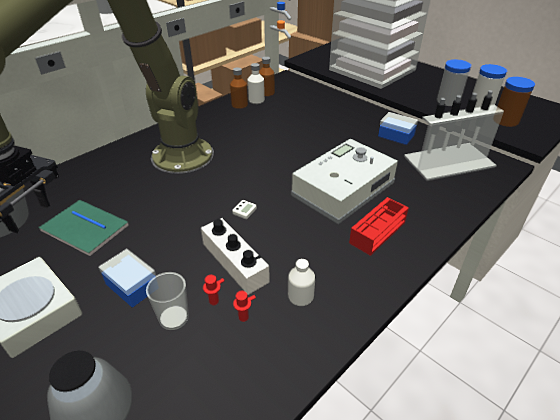

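View pics/top0.png

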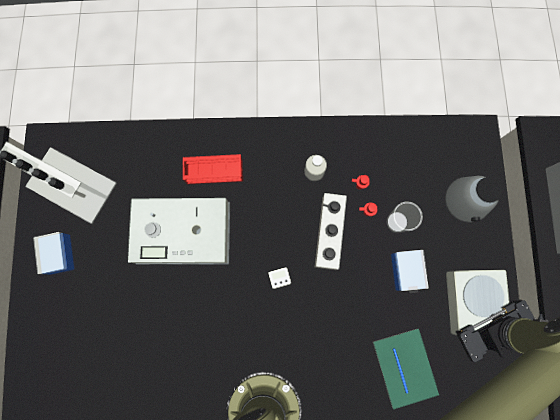

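View pics/wrist0.png

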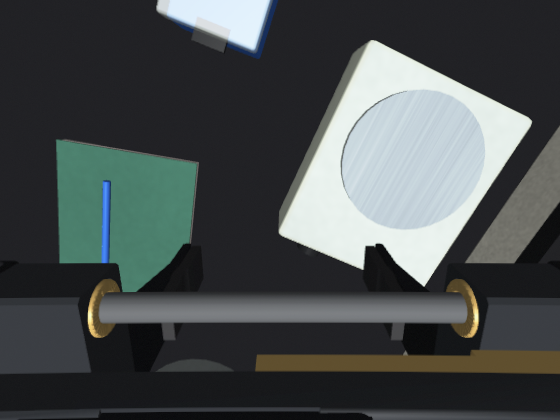

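The top view shows the meter near px (180,230), with its well at (196,230), key at (152,230) and mark at (197,212). The rack is near (331,231), with caps at (334,207), (331,230) and (329,254). I'll zoom in to find the pointer.

```bash
python3 - <<'E'
import cv2
a=cv2.imread("pics/top0.png")
cv2.imwrite("pics/z1.png",cv2.resize(a[185:280,290:400],None,fx=6,fy=6,interpolation=cv2.INTER_CUBIC))
cv2.imwrite("pics/z2.png",cv2.resize(a[185:275,120:240],None,fx=6,fy=6,interpolation=cv2.INTER_CUBIC))
a=cv2.imread("pics/scene0.png")
cv2.imwrite("pics/z3.png",cv2.resize(a[210:295,190:280],None,fx=6,fy=6,interpolation=cv2.INTER_CUBIC))
E
```

```text
(no output)
```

View pics/z1.png

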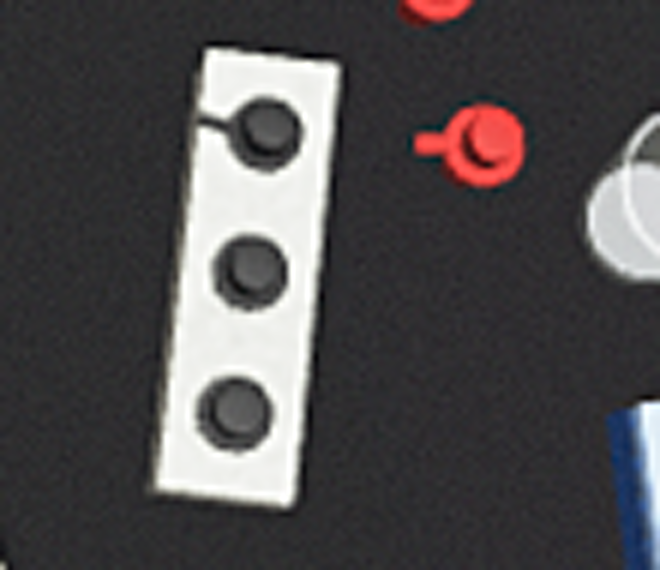

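View pics/z2.png

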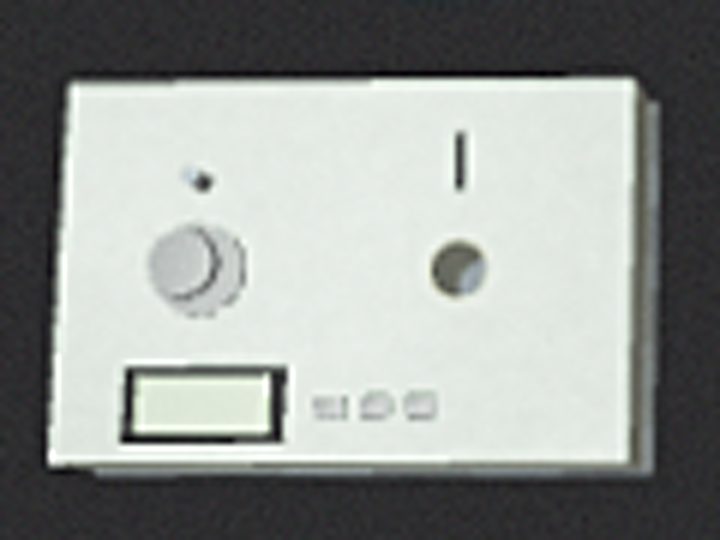

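View pics/z3.png

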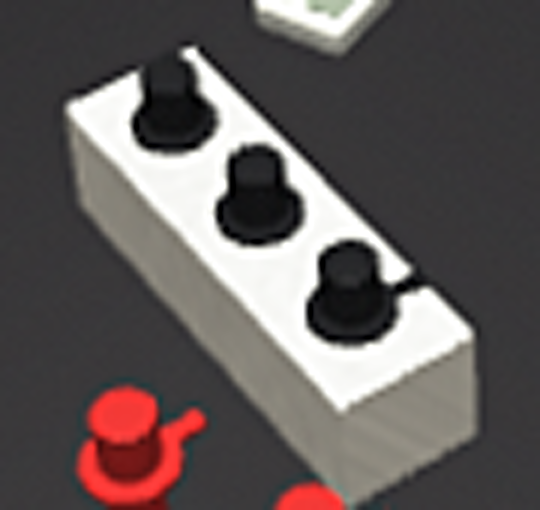

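```bash
cat > h.py <<'E'
import numpy as np,cv2
from bench import ctrl
def rays(c,px):
    K=np.array([[c['fx'],0,c['cx']],[0,c['fy'],c['cy']],[0,0,1]])
    u=cv2.undistortPoints(np.array(px,float).reshape(-1,1,2),K,np.array(c['distortion'])).reshape(-1,2)
    R=cv2.Rodrigues(np.array(c['rvec']))[0]
    d=np.c_[u,np.ones(len(u))]@R
    o=-R.T@np.array(c['tvec'])
    return o,d
def plane(c,px,z):
    o,d=rays(c,px); return o+d*((z-o[2])/d[:,2])[:,None]
def proj(c,P):
    K=np.array([[c['fx'],0,c['cx']],[0,c['fy'],c['cy']],[0,0,1]])
    return cv2.projectPoints(np.array(P,float).reshape(-1,1,3),np.array(c['rvec']),np.array(c['tvec']),K,np.array(c['distortion']))[0].reshape(-1,2)
E
python3 - <<'E'
from h import *
np.set_printoptions(precision=4,suppress=True)
c=ctrl.calibration("top")
z1=lambda x,y:(290+(x+.5)/6-.5,185+(y+.5)/6-.5)
z2=lambda x,y:(120+(x+.5)/6-.5,185+(y+.5)/6-.5)
print("rack",plane(c,[z1(205,47),z1(340,64),z1(296,507),z1(155,490)],.066))
print("flange,ptr",plane(c,[z1(266,134),z1(200,121)],.068), "caps",plane(c,[z1(272,130),z1(254,270),z1(238,411)],.1))
m=plane(c,[z2(70,82),z2(637,78),z2(632,463),z2(50,465)],.09)
print("meter",m,m.mean(0),[np.linalg.norm(m[i]-m[i-1]) for i in range(4)])
print("well,mark",plane(c,[z2(459,268)],.09),plane(c,[z2(460,132),z2(460,189)],.092))
print("key",plane(c,[z2(182,265)],.122),"post",plane(c,[z2(188,175)],.114))
E
```

```text
rack [[ 0.6803 -0.2051  0.066 ]
 [ 0.6696 -0.2774  0.066 ]
 [ 0.4342 -0.2437  0.066 ]
 [ 0.4445 -0.1705  0.066 ]]
flange,ptr [[ 0.6317 -0.2357  0.068 ]
 [ 0.6394 -0.2007  0.068 ]] caps [[ 0.6275 -0.2346  0.1   ]
 [ 0.5544 -0.2223  0.1   ]
 [ 0.4822 -0.2113  0.1   ]]
meter [[0.6675 0.4091 0.09  ]
 [0.6637 0.1074 0.09  ]
 [0.4622 0.1087 0.09  ]
 [0.4656 0.4101 0.09  ]] [0.5648 0.2588 0.09  ] [np.float64(0.20194792671802608), np.float64(0.3018047504697442), np.float64(0.20151940031524324), np.float64(0.30144447547817316)]
well,mark [[0.5645 0.1994 0.09  ]] [[0.6361 0.1999 0.092 ]
 [0.6058 0.1993 0.092 ]]
key [[0.5639 0.3341 0.122 ]] post [[0.6118 0.3356 0.114 ]]
```

{"name": "servo_tool", "arguments": {
  "series": [
    {"travel": [0.02, -0.008, -0.02]},
    {"travel": [0.038, -0.016, -0.02]},
    {"travel": [0.04, -0.017, -0.02]},
    {"travel": [0.04, -0.017, -0.01]},
    {"travel": [0.04, -0.017, 0]}
  ]
}}

```text
$.series[0]: bad value
```

{"name": "servo_tool", "arguments": {
  "series": [
    {"travel": [0.04, -0.017, 0]},
    {"travel": [0.04, -0.017, 0]},
    {"travel": [0.04, -0.017, 0]},
    {"travel": [0.04, -0.017, 0]},
    {"travel": [0.04, -0.017, 0]}
  ]
}}

```text
$.series[0]: bad value
```

{"name": "servo_tool", "arguments": {
  "series": [
    {"travel": [0.04, -0.017, 0], "angular": [0, 0, -0.1]},
    {"travel": [0.02, -0.008, 0], "angular": [0, 0, -0.149]},
    {"angular": [0, 0, -0.149]},
    {"angular": [0, 0, -0.149]},
    {"angular": [0, 0, -0.149]}
  ]
}}

```text
$.series[2]: bad value
```

{"name": "servo_tool", "arguments": {
  "series": [
    {"angular": [0, 0, -0.149]},
    {"angular": [0, 0, -0.149]},
    {"angular": [0, 0, -0.149]},
    {"angular": [0, 0, -0.149]},
    {"angular": [0, 0, -0.149]}
  ]
}}

```text
$.series[0]: bad value
```

{"name": "servo_tool", "arguments": {
  "series": [
    {"angular": [0, 0, -0.149]},
    {"angular": [0, 0, -0.149]},
    {"angular": [0, 0, -0.149]},
    {"angular": [0, 0, -0.149]},
    {"angular": [0, 0, -0.149]}
  ]
}}

```text
$.series[0]: bad value
```

{"name": "servo_tool", "arguments": {
  "series": [
    {"angular": [0, 0, -0.149]},
    {"angular": [0, 0, -0.1]},
    {}
  ],
  "claw": 0.055,
  "squeeze": 20
}}

```text
$.series[0]: bad value
```

```bash
cat >> h.py <<'E'
from scipy.spatial.transform import Rotation as Ro
np.set_printoptions(precision=4,suppress=True)
def pose():
    s=ctrl.get_state();R=Ro.from_rotvec(s['tool_rot']).as_matrix()
    print("t %.2f pos"%s['time'],s['position'],"yaw %.4f"%np.arctan2(R[1,0],R[0,0]),"ztool",R[:,2],"F",s['ft_force'],"g %.3f"%s['grip_width'],"q",s['joint_positions']);return s,R
def snap(n,f):
    c=ctrl.calibration(n);im=ctrl.get_image(n)[:,:,::-1];cv2.imwrite(f"pics/{f}.png",im);return c,im
E
python3 - <<'E'
from h import *
s,R=pose();c,im=snap("wrist","w1")
o,_=rays(c,[[280,210]]);print("cam in tool",R.T@(o-s['position']))
print(proj(c,[[.631,-.235,.068],[.6394,-.2007,.068]]))
E
```

```text
t 0.15 pos [ 0.2659 -0.5927  0.2327] yaw 0.4218 ztool [-0.0006  0.0012 -1.    ] F [-0.008  -0.4362 -0.3203] g 0.998 q [ 1.1631  0.3216 -0.0701  1.4514  0.0226  1.3707 -0.0569]
cam in tool [ 0.0826  0.0001 -0.1523]
[[ -92.5104 -799.8396]
 [-181.2635 -915.3572]]
```

View pics/w1.png

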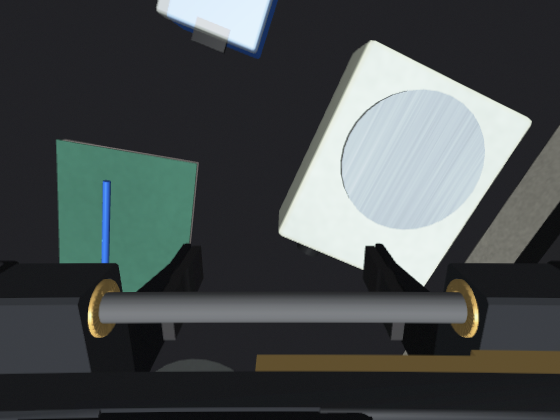

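{"name": "servo_tool", "arguments": {
  "series": [
    {"travel": [0.02, -0.009, -0.02], "angular": [0, 0, 0]},
    {"travel": [0.038, -0.018, -0.02], "angular": [0, 0, 0]},
    {"travel": [0.041, -0.019, -0.02], "angular": [0, 0, 0]},
    {"travel": [0.041, -0.019, -0.01], "angular": [0, 0, 0]},
    {"travel": [0.041, -0.019, 0], "angular": [0, 0, 0]}
  ]
}}

```text
time: 0.7
position: [0.3984, -0.4414, 0.3057]
tool_rot: [3.069, 0.657, 0.003]
ft_force: [0.7, -0.1, -0.8]
grip_width: 1.0
```

{"name": "servo_tool", "arguments": {
  "series": [
    {"travel": [0.041, -0.019, 0], "angular": [0, 0, 0]},
    {"travel": [0.041, -0.019, 0], "angular": [0, 0, 0]},
    {"travel": [0.041, -0.019, 0], "angular": [0, 0, 0]},
    {"travel": [0.041, -0.019, 0], "angular": [0, 0, 0]},
    {"travel": [0.041, -0.019, 0], "angular": [0, 0, 0]}
  ],
  "claw": 0.055,
  "squeeze": 20
}}

```text
time: 1.2
position: [0.5458, -0.2702, 0.3035]
tool_rot: [3.072, 0.657, -0.0]
ft_force: [0.2, -0.7, 0.3]
grip_width: 0.666
```

{"name": "servo_tool", "arguments": {
  "series": [
    {"travel": [0, 0, 0], "angular": [0, 0, 0]},
    {"travel": [0, 0, 0], "angular": [0, 0, 0]},
    {"travel": [0, 0, 0], "angular": [0, 0, 0]}
  ]
}}

```text
time: 1.5
position: [0.544, -0.2732, 0.3033]
tool_rot: [3.072, 0.654, -0.002]
ft_force: [-1.0, -0.3, 0.4]
grip_width: 0.634
```

```bash
python3 - <<'E'
from h import *
s,R=pose();c,im=snap("wrist","w2")
print(proj(c,[[.631,-.235,.068],[.6394,-.2007,.068]]))
E
```

```text
t 1.50 pos [ 0.544  -0.2732  0.3033] yaw 0.4198 ztool [-0.001  -0.0009 -1.    ] F [-1.0292 -0.3095  0.3939] g 0.634 q [ 0.6947  0.2276 -0.3299  1.4402  0.0746  1.4866 -0.7846]
[[283.1772  89.9738]
 [257.293   68.5648]]
```

View pics/w2.png

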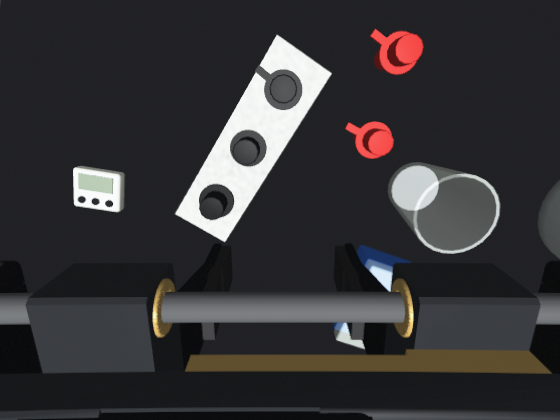

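The wrist view shows the sample vial at (283,90) with its pointer tip at about (257,69), which matches the top-view prediction. I'll refine this with masks.

```bash
python3 - <<'E'
from h import *
c=ctrl.calibration("wrist");im=cv2.imread("pics/w2.png")
z=cv2.resize(im[50:125,240:330],None,fx=8,fy=8,interpolation=cv2.INTER_CUBIC);cv2.imwrite("pics/z4.png",z)
g=cv2.cvtColor(im,cv2.COLOR_BGR2GRAY)
m=(g>140).astype(np.uint8);m[:, :170]=0;m[:,335:]=0;m[245:]=0
m=cv2.morphologyEx(m,cv2.MORPH_CLOSE,np.ones((3,3)))
cn=max(cv2.findContours(m,0,1)[0],key=cv2.contourArea)
h=cv2.convexHull(cn);w=plane(c,h.reshape(-1,2),.066)
r=cv2.minAreaRect(w[:,:2].astype(np.float32)*1000);print(r)
ctr=np.array(r[0])/1000
E
```

```text
((556.4766845703125, -223.83180236816406), (70.67671203613281, 236.4868621826172), 81.50313568115234)
```

View pics/z4.png

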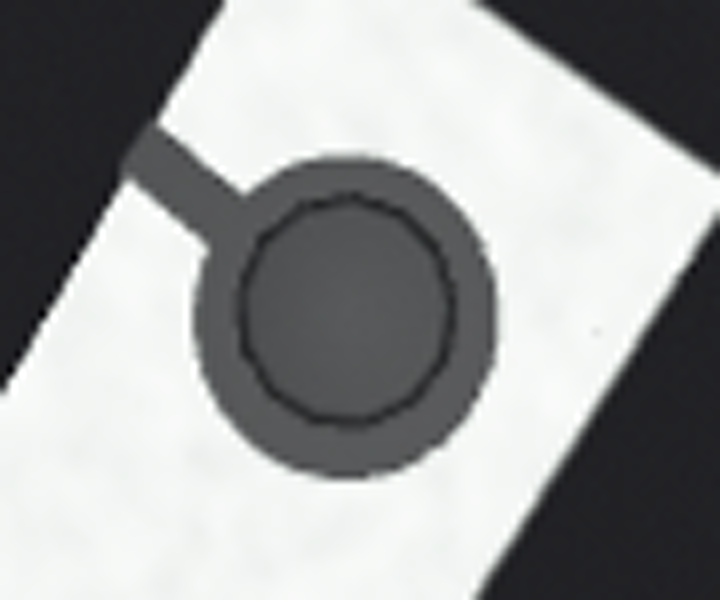

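```bash
python3 - <<'E'
from h import *
c=ctrl.calibration("wrist")
p=lambda x,y:(240+(x+.5)/8-.5,50+(y+.5)/8-.5)
f=plane(c,[p(346,317),p(141,152),p(227,218)],.07)
k=plane(c,[p(348,310)],.1)
print(f,k); d=f[1]-f[0];print(np.linalg.norm(d),np.arctan2(d[1],d[0])); d=f[1]-f[2];print(np.arctan2(d[1],d[0]))
y=np.radians(-8.5);print(np.array([.5565,-.2238])+.075*np.array([np.cos(y),np.sin(y)]))
E
```

```text
[[ 0.6314 -0.2348  0.07  ]
 [ 0.6392 -0.2013  0.07  ]
 [ 0.6363 -0.215   0.07  ]] [[ 0.6313 -0.2351  0.1   ]]
0.034424919139449166 1.3430714703012514
1.366628253011703
[ 0.6307 -0.2349]
```

{"name": "servo_tool", "arguments": {
  "series": [
    {"travel": [0, 0, 0], "angular": [0, 0, -0.073]},
    {"travel": [0, 0, 0], "angular": [0, 0, -0.147]},
    {"travel": [0, 0, 0], "angular": [0, 0, -0.147]},
    {"travel": [0, 0, 0], "angular": [0, 0, -0.147]},
    {"travel": [0, 0, 0], "angular": [0, 0, -0.147]}
  ]
}}

```text
time: 2.05
position: [0.5438, -0.2737, 0.3036]
tool_rot: [2.69, 1.622, -0.001]
ft_force: [-0.2, -0.6, 0.4]
grip_width: 0.628
```

{"name": "servo_tool", "arguments": {
  "series": [
    {"travel": [0, 0, 0], "angular": [0, 0, -0.147]},
    {"travel": [0, 0, 0], "angular": [0, 0, -0.147]},
    {"travel": [0, 0, 0], "angular": [0, 0, -0.147]},
    {"travel": [0, 0, 0], "angular": [0, 0, -0.147]},
    {"travel": [0, 0, 0], "angular": [0, 0, -0.147]}
  ]
}}

```text
time: 2.55
position: [0.5439, -0.2737, 0.3036]
tool_rot: [1.927, 2.481, -0.001]
ft_force: [0.1, -0.5, -0.5]
grip_width: 0.632
```

{"name": "servo_tool", "arguments": {
  "series": [
    {"travel": [0, 0, 0], "angular": [0, 0, -0.147]},
    {"travel": [0, 0, 0], "angular": [0, 0, -0.147]},
    {"travel": [0, 0, 0], "angular": [0, 0, -0.147]},
    {"travel": [0, 0, 0], "angular": [0, 0, -0.147]},
    {"travel": [0, 0, 0], "angular": [0, 0, -0.147]}
  ]
}}

```text
time: 3.05
position: [0.5438, -0.2737, 0.3036]
tool_rot: [-0.908, -3.007, 0.001]
ft_force: [1.5, 0.4, 0.1]
grip_width: 0.633
```

{"name": "servo_tool", "arguments": {
  "series": [
    {"travel": [0, 0, 0], "angular": [0, 0, -0.147]},
    {"travel": [0, 0, 0], "angular": [0, 0, -0.147]},
    {"travel": [0, 0, 0], "angular": [0, 0, -0.147]},
    {"travel": [0, 0, 0], "angular": [0, 0, 0]},
    {"travel": [0, 0, 0], "angular": [0, 0, 0]}
  ]
}}

```text
time: 3.55
position: [0.5442, -0.273, 0.3035]
tool_rot: [-0.241, -3.132, 0.001]
ft_force: [0.7, -0.4, -0.2]
grip_width: 0.631
```

```bash
cat >> h.py <<'E'
def go(p,yaw=None):
    s,R=pose(); print("travel",R.T@(np.array(p)-s['position']))
    if yaw is not None: print("ang z",-((yaw-np.arctan2(R[1,0],R[0,0])+np.pi)%(2*np.pi)-np.pi))
    # tilt correction so tool z = -world z
    print("tilt corr (tool)",R.T@np.cross(R[:,2],[0,0,-1]))
E
python3 - <<'E'
from h import *
go([.6312,-.235,.303],2.993)
E
```

```text
t 3.55 pos [ 0.5442 -0.273   0.3035] yaw 2.9880 ztool [-0.0003 -0.0004 -1.    ] F [ 0.7056 -0.3711 -0.2212] g 0.631 q [ 0.9177  0.2609 -0.6099  1.4317  0.1492  1.4954  1.7297]
travel [-0.0801  0.0509  0.0005]
ang z -0.005009687362163895
tilt corr (tool) [-0.0004 -0.0002  0.    ]
```

{"name": "servo_tool", "arguments": {
  "series": [
    {"travel": [-0.02, 0.013, 0], "angular": [0, 0, -0.005]},
    {"travel": [-0.03, 0.019, 0.02], "angular": [0, 0, 0]},
    {"travel": [-0.03, 0.019, 0.04], "angular": [0, 0, 0]},
    {"travel": [0, 0, 0.04], "angular": [0, 0, 0]},
    {"travel": [0, 0, 0.04], "angular": [0, 0, 0]}
  ]
}}

```text
time: 4.05
position: [0.63, -0.2329, 0.1645]
tool_rot: [0.227, 3.133, 0.0]
ft_force: [-0.0, -0.1, -0.2]
grip_width: 0.634
```

{"name": "servo_tool", "arguments": {
  "series": [
    {"travel": [0, 0, 0], "angular": [0, 0, 0]},
    {"travel": [0, 0, 0], "angular": [0, 0, 0]}
  ]
}}

```text
time: 4.25
position: [0.6291, -0.2343, 0.1665]
tool_rot: [-0.228, -3.133, 0.0]
ft_force: [0.5, -0.8, 1.3]
grip_width: 0.629
```

```bash
python3 - <<'E'
from h import *
go([.6312,-.235,.086],2.993)
E
```

```text
t 4.25 pos [ 0.6291 -0.2343  0.1665] yaw 2.9964 ztool [-0.0008 -0.     -1.    ] F [ 0.4948 -0.7864  1.3169] g 0.629 q [ 0.7657  0.4707 -0.6092  1.4607  0.2732  1.2963  1.559 ]
travel [-0.0023 -0.0004  0.0805]
ang z 0.003425549950263118
tilt corr (tool) [-0.0001 -0.0007  0.    ]
```

{"name": "servo_tool", "arguments": {
  "series": [
    {"travel": [-0.002, 0, 0.02], "angular": [0, 0, 0]},
    {"travel": [0, 0, 0.03], "angular": [0, 0, 0]},
    {"travel": [0, 0, 0.02], "angular": [0, 0, 0]},
    {"travel": [0, 0, 0.01], "angular": [0, 0, 0]},
    {"travel": [0, 0, 0], "angular": [0, 0, 0]}
  ]
}}

```text
time: 4.75
position: [0.6317, -0.2346, 0.0872]
tool_rot: [0.226, 3.132, -0.001]
ft_force: [-0.5, 0.0, 0.5]
grip_width: 0.635
```

{"name": "servo_tool", "arguments": {
  "series": [
    {"travel": [0, 0, 0], "angular": [0, 0, 0]},
    {"travel": [0, 0, 0], "angular": [0, 0, 0]}
  ]
}}

```text
time: 4.95
position: [0.6327, -0.2344, 0.0885]
tool_rot: [0.225, 3.13, -0.002]
ft_force: [-0.8, -0.5, -0.1]
grip_width: 0.63
```

```bash
python3 - <<'E'
from h import *
go([.6312,-.235,.086],2.993)
snap("wrist","w3")
E
```

```text
t 4.95 pos [ 0.6327 -0.2344  0.0885] yaw 2.9984 ztool [ 0.0032 -0.0014 -1.    ] F [-0.8312 -0.5333 -0.1429] g 0.630 q [ 0.7508  0.5384 -0.5883  1.5328  0.3158  1.1629  1.5304]
travel [ 0.0014 -0.0008  0.0024]
ang z 0.0053987739517302735
tilt corr (tool) [-0.0009  0.0034  0.    ]
```

View pics/w3.png

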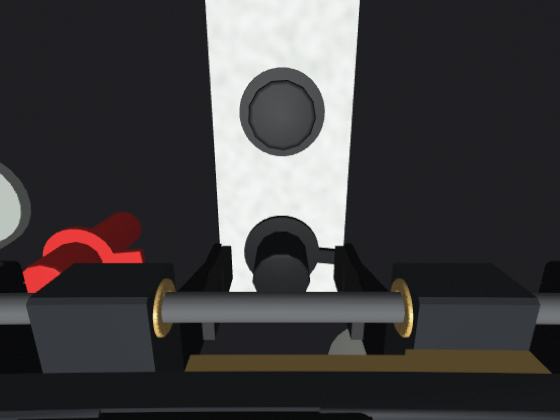

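The cap, at about (282,270), is centred between the open fingers. I'll lower about 2 mm more and grip.

{"name": "servo_tool", "arguments": {
  "series": [
    {"travel": [0.001, -0.001, 0.002], "angular": [0, 0, 0]},
    {"travel": [0, 0, 0], "angular": [0, 0, 0]}
  ]
}}

```text
time: 5.2
position: [0.6301, -0.2351, 0.0844]
tool_rot: [0.225, 3.133, -0.001]
ft_force: [-0.2, -0.1, 0.3]
grip_width: 0.633
```

{"name": "servo_tool", "arguments": {
  "series": [
    {"travel": [0, 0, 0], "angular": [0, 0, 0]},
    {"travel": [0, 0, 0], "angular": [0, 0, 0]},
    {"travel": [0, 0, 0], "angular": [0, 0, 0]},
    {"travel": [0, 0, 0], "angular": [0, 0, 0]},
    {"travel": [0, 0, 0], "angular": [0, 0, 0]}
  ],
  "claw": 0.02,
  "squeeze": 20
}}

```text
time: 5.7
position: [0.6302, -0.2348, 0.0842]
tool_rot: [0.224, 3.134, -0.0]
ft_force: [0.2, 0.1, -0.2]
grip_width: 0.32
```

{"name": "servo_tool", "arguments": {
  "series": [
    {"travel": [0, 0, 0], "angular": [0, 0, 0]},
    {"travel": [0, 0, 0], "angular": [0, 0, 0]},
    {"travel": [0, 0, -0.005], "angular": [0, 0, 0]},
    {"travel": [0, 0, -0.01], "angular": [0, 0, 0]},
    {"travel": [0, 0, -0.02], "angular": [0, 0, 0]}
  ]
}}

```text
time: 6.2
position: [0.6292, -0.2346, 0.1186]
tool_rot: [-0.224, -3.131, -0.001]
ft_force: [-0.0, -0.8, 0.4]
grip_width: 0.316
```

{"name": "servo_tool", "arguments": {
  "series": [
    {"travel": [0, 0, -0.03], "angular": [0, 0, 0]},
    {"travel": [0, 0, -0.03], "angular": [0, 0, 0]},
    {"travel": [0, 0, -0.03], "angular": [0, 0, 0]},
    {"travel": [0, 0, -0.01], "angular": [0, 0, 0]},
    {"travel": [0, 0, 0], "angular": [0, 0, 0]}
  ]
}}

```text
time: 6.7
position: [0.6313, -0.2349, 0.2214]
tool_rot: [0.224, 3.13, -0.002]
ft_force: [0.1, 0.0, -0.6]
grip_width: 0.317
```

```bash
python3 - <<'E'
from h import *
go([.5645,.1994,.22])
snap("wrist","w4");snap("scene","s4")
E
```

```text
t 6.70 pos [ 0.6313 -0.2349  0.2214] yaw 2.9989 ztool [ 0.0036 -0.0016 -1.    ] F [ 0.0806  0.0291 -0.5752] g 0.317 q [ 0.7672  0.4398 -0.6196  1.3891  0.255   1.3886  1.5758]
travel [0.1279 0.4204 0.0005]
tilt corr (tool) [-0.001   0.0038  0.    ]
```

View pics/w4.png

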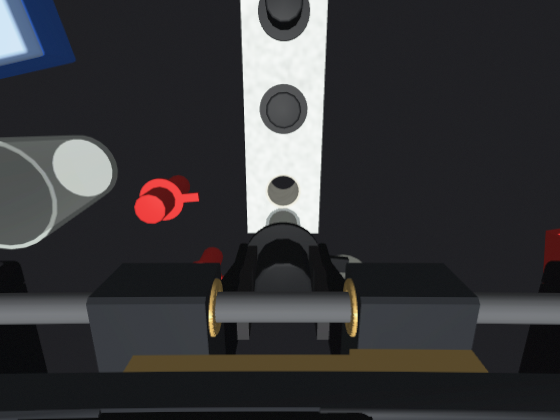

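View pics/s4.png

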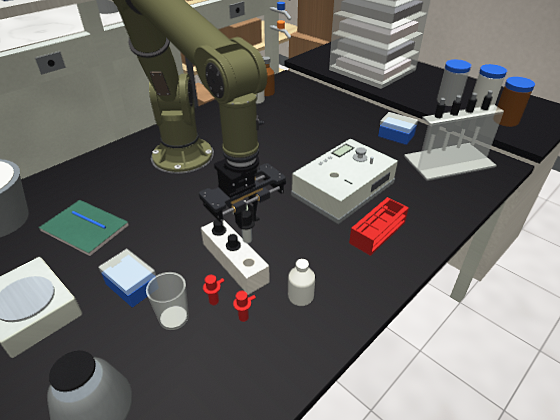

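{"name": "servo_tool", "arguments": {
  "series": [
    {"travel": [0.007, 0.02, 0], "angular": [0, 0, 0]},
    {"travel": [0.013, 0.037, 0], "angular": [0, 0, 0]},
    {"travel": [0.013, 0.037, 0], "angular": [0, 0, 0]},
    {"travel": [0.013, 0.037, 0], "angular": [0, 0, 0]},
    {"travel": [0.013, 0.037, 0], "angular": [0, 0, 0]}
  ]
}}

```text
time: 7.3
position: [0.594, -0.0588, 0.2168]
tool_rot: [-0.224, -3.13, -0.001]
ft_force: [1.0, -0.3, 0.5]
grip_width: 0.313
```

{"name": "servo_tool", "arguments": {
  "series": [
    {"travel": [0.013, 0.037, 0], "angular": [0, 0, 0]},
    {"travel": [0.013, 0.037, 0], "angular": [0, 0, 0]},
    {"travel": [0.013, 0.037, 0], "angular": [0, 0, 0]},
    {"travel": [0.009, 0.025, 0], "angular": [0, 0, 0]},
    {"travel": [0.007, 0.018, 0], "angular": [0, 0, 0.07]}
  ]
}}

```text
time: 7.8
position: [0.5613, 0.1026, 0.2171]
tool_rot: [-0.331, -3.121, -0.0]
ft_force: [1.4, -0.5, -0.4]
grip_width: 0.316
```

{"name": "servo_tool", "arguments": {
  "series": [
    {"travel": [0, 0, 0], "angular": [0, 0, 0.13]},
    {"travel": [0, 0, 0], "angular": [0, 0, 0.145]},
    {"travel": [0, 0, 0], "angular": [0, 0, 0.145]},
    {"travel": [0, 0, 0], "angular": [0, 0, 0.145]},
    {"travel": [0, 0, 0], "angular": [0, 0, 0.145]}
  ]
}}

```text
time: 8.3
position: [0.562, 0.0997, 0.2168]
tool_rot: [-1.406, -2.806, 0.003]
ft_force: [0.3, 0.2, -0.3]
grip_width: 0.317
```

{"name": "servo_tool", "arguments": {
  "series": [
    {"travel": [0, 0, 0], "angular": [0, 0, 0.145]},
    {"travel": [0, 0, 0], "angular": [0, 0, 0.145]},
    {"travel": [0, 0, 0], "angular": [0, 0, 0.145]},
    {"travel": [0, 0, 0], "angular": [0, 0, 0.145]},
    {"travel": [0, 0, 0], "angular": [0, 0, 0]}
  ]
}}

```text
time: 8.8
position: [0.5621, 0.0998, 0.2171]
tool_rot: [-2.144, -2.294, 0.004]
ft_force: [0.2, -0.6, -0.6]
grip_width: 0.319
```

{"name": "servo_tool", "arguments": {
  "series": [
    {"travel": [0, 0, 0], "angular": [0, 0, 0]},
    {"travel": [0, 0, 0], "angular": [0, 0, 0]},
    {"travel": [0, 0, 0], "angular": [0, 0, 0]}
  ]
}}

```text
time: 9.1
position: [0.563, 0.1001, 0.2188]
tool_rot: [-2.143, -2.297, 0.001]
ft_force: [1.5, 0.5, -0.9]
grip_width: 0.318
```

```bash
python3 - <<'E'
from h import *
go([.5645,.1994,.22],1.64)
c,im=snap("wrist","w5");snap("top","t5")
print(proj(c,[[.5645,.1994,.09],[.606,.1993,.092],[.6361,.1995,.092],[.564,.334,.122],[.611,.335,.114]]))
E
```

```text
t 9.10 pos [0.563  0.1001 0.2188] yaw 1.6402 ztool [-0.0006 -0.     -1.    ] F [ 1.5232  0.4727 -0.8786] g 0.318 q [ 0.3315  0.2147 -0.6327  1.6525  0.1303  1.3177 -0.2536]
travel [ 0.099   0.0083 -0.0012]
ang z 0.00016102922563865363
tilt corr (tool) [-0.0006 -0.      0.    ]
[[ 292.7553   79.9588]
 [ 345.4641   83.7464]
 [ 383.6031   86.1404]
 [ 312.4448 -181.7882]
 [ 391.2014 -166.1431]]
```

View pics/w5.png

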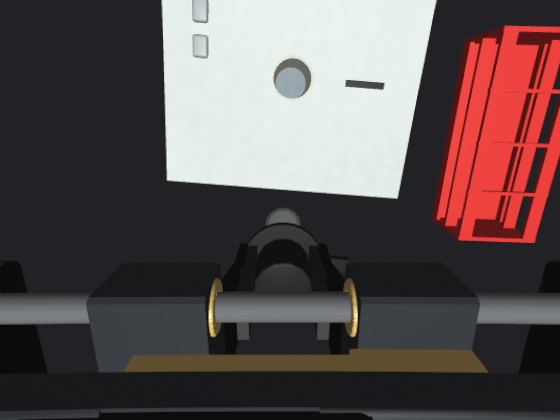

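View pics/t5.png

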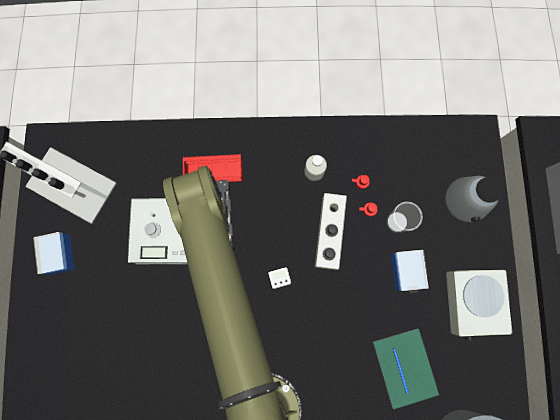

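The wrist view shows the well mouth at about (293,78) and the mark from (346,83) to (384,86), both as predicted. The pointer is visible at (340,258).

```bash
python3 - <<'E'
from h import *
im=cv2.imread("pics/w5.png")
cv2.imwrite("pics/z5.png",cv2.resize(im[50:110,265:395],None,fx=6,fy=6,interpolation=cv2.INTER_CUBIC))
cv2.imwrite("pics/z6.png",cv2.resize(im[200:300,230:360],None,fx=6,fy=6,interpolation=cv2.INTER_CUBIC))
c=ctrl.calibration("wrist")
g=cv2.cvtColor(im,cv2.COLOR_BGR2GRAY)
sub=(g[50:110,265:330]<190).astype(np.uint8)
cn=max(cv2.findContours(sub,0,1)[0],key=cv2.contourArea)+np.array([265,50])
e=cv2.fitEllipse(cn);print(e,plane(c,[e[0]],.09))
w=plane(c,cn.reshape(-1,2),.09)[:,:2];print(w.min(0),w.max(0),(w.min(0)+w.max(0))/2)
sub=(g[70:100,335:395]<120).astype(np.uint8)
cn=max(cv2.findContours(sub,0,1)[0],key=cv2.contourArea)+np.array([335,70])
w=plane(c,cn.reshape(-1,2),.092)[:,:2];print(cv2.minAreaRect((w*1000).astype(np.float32)),w.mean(0))
b=plane(c,[[167,181],[398,198]],.09);d=b[1]-b[0];print(b,np.arctan2(d[1],d[0]))
E
```

```text
((291.8517150878906, 77.90087127685547), (37.10677719116211, 39.562461853027344), 1.7168201208114624) [[0.5639 0.2009 0.09  ]]
[0.549  0.1858] [0.5786 0.2153] [0.5638 0.2006]
((621.1431884765625, 199.94102478027344), (4.709133625030518, 29.593080520629883), 89.60774993896484) [0.6209 0.1999]
[[0.4627 0.1105 0.09  ]
 [0.6644 0.1091 0.09  ]] -0.007046789227260502
```

View pics/z5.png

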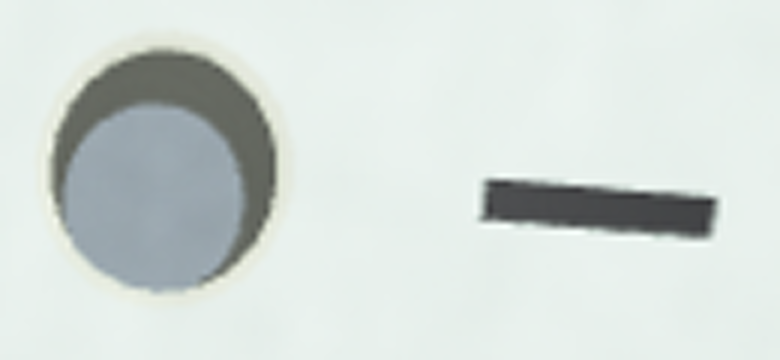

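View pics/z6.png

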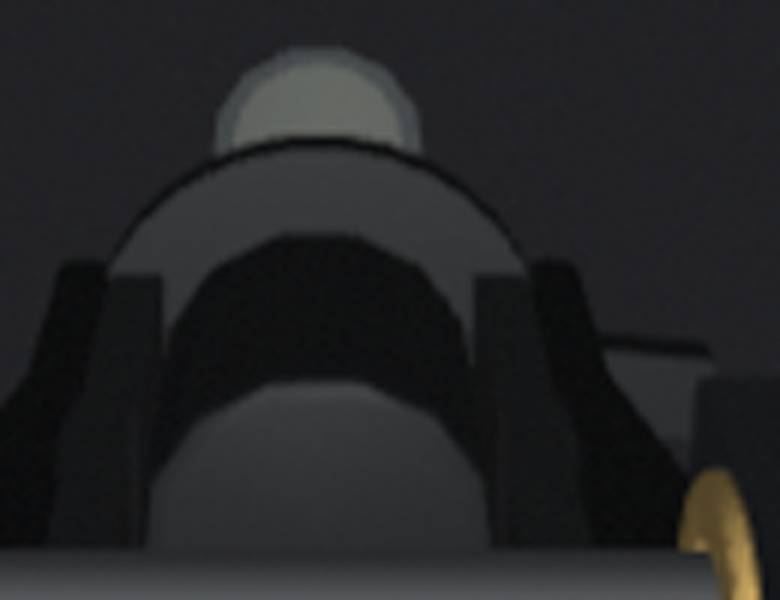

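{"name": "servo_tool", "arguments": {
  "series": [
    {"travel": [0.02, 0.002, 0], "angular": [0, 0, 0]},
    {"travel": [0.03, 0.002, 0], "angular": [0, 0, 0]},
    {"travel": [0.03, 0.002, 0], "angular": [0, 0, 0]},
    {"travel": [0.02, 0.002, 0.01], "angular": [0, 0, 0]},
    {"travel": [0, 0, 0.02], "angular": [0, 0, 0]}
  ]
}}

```text
time: 9.7
position: [0.5644, 0.2057, 0.1907]
tool_rot: [-2.137, -2.302, -0.008]
ft_force: [-0.6, -0.4, 0.0]
grip_width: 0.312
```

{"name": "servo_tool", "arguments": {
  "series": [
    {"travel": [0, 0, 0], "angular": [0, 0, 0]},
    {"travel": [0, 0, 0], "angular": [0, 0, 0]},
    {"travel": [0, 0, 0], "angular": [0, 0, 0]}
  ]
}}

```text
time: 10.0
position: [0.5651, 0.1998, 0.1901]
tool_rot: [2.145, 2.294, 0.001]
ft_force: [-0.1, 0.7, -0.1]
grip_width: 0.319
```

```bash
python3 - <<'E'
from h import *
go([.5638,.2012,.19],1.638)
c,im=snap("wrist","w6")
E
```

```text
t 10.00 pos [0.5651 0.1998 0.1901] yaw 1.6375 ztool [ 0.0014 -0.     -1.    ] F [-0.0734  0.7435 -0.1189] g 0.319 q [ 0.1775  0.3056 -0.6758  1.623   0.1983  1.2814 -0.4655]
travel [ 0.0015 -0.0012  0.0001]
ang z -0.0004752195865895814
tilt corr (tool) [0.0014 0.0001 0.    ]
```

View pics/w6.png

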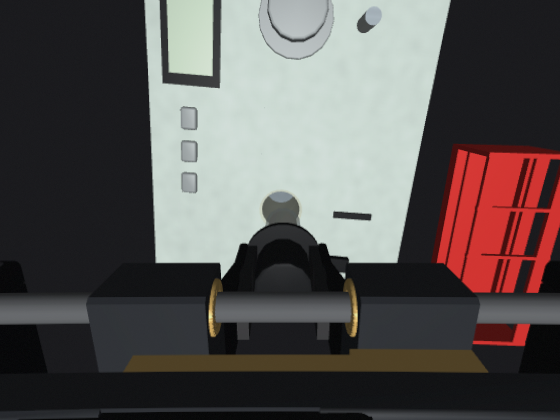

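{"name": "servo_tool", "arguments": {
  "series": [
    {"travel": [0.001, -0.001, 0.01], "angular": [0, 0, 0]},
    {"travel": [0, 0, 0.01], "angular": [0, 0, 0]},
    {"travel": [0, 0, 0], "angular": [0, 0, 0]},
    {"travel": [0, 0, 0], "angular": [0, 0, 0]}
  ]
}}

```text
time: 10.45
position: [0.5629, 0.2012, 0.1685]
tool_rot: [-2.144, -2.295, 0.002]
ft_force: [-0.3, -0.0, -0.2]
grip_width: 0.314
```

```bash
python3 - <<'E'
from h import *
go([.5638,.2012,.17],1.638)
c,im=snap("wrist","w7");c,im=snap("scene","s7")
cv2.imwrite("pics/z7.png",cv2.resize(im[120:220,280:400],None,fx=6,fy=6,interpolation=cv2.INTER_CUBIC))
E
```

```text
t 10.45 pos [0.5629 0.2012 0.1685] yaw 1.6388 ztool [-0.0011 -0.0004 -1.    ] F [-0.2636 -0.0206 -0.2163] g 0.314 q [ 0.1719  0.321  -0.6731  1.6509  0.209   1.2443 -0.476 ]
travel [-0.      0.0008 -0.0015]
ang z 0.0007965710491708577
tilt corr (tool) [-0.0012  0.0003  0.    ]
```

View pics/z7.png

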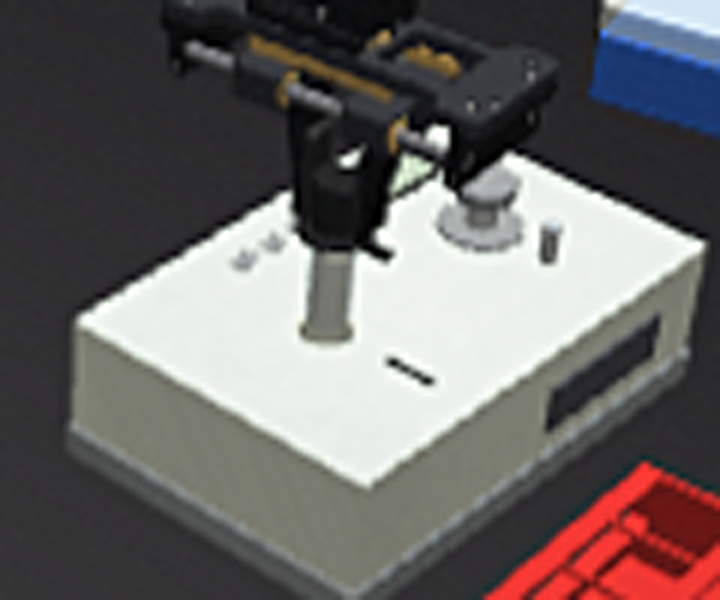

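View pics/w7.png

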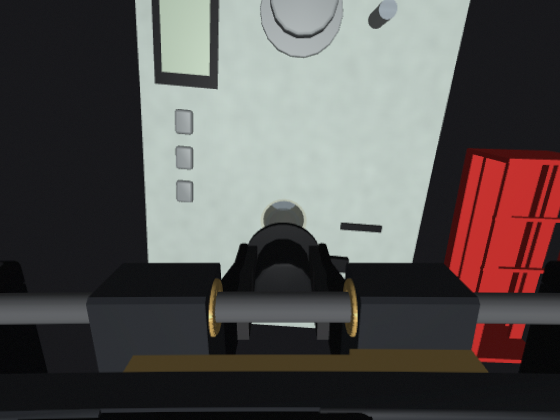

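The vial foot sits right over the well mouth, so I'll lower it.

{"name": "servo_tool", "arguments": {
  "series": [
    {"travel": [0, 0.001, 0.006], "angular": [0, 0, 0]},
    {"travel": [0, 0, 0.01], "angular": [0, 0, 0]},
    {"travel": [0, 0, 0.005], "angular": [0, 0, 0]},
    {"travel": [0, 0, 0], "angular": [0, 0, 0]}
  ]
}}

```text
time: 10.95
position: [0.5635, 0.201, 0.1466]
tool_rot: [-2.144, -2.295, 0.004]
ft_force: [0.0, -0.8, -1.2]
grip_width: 0.317
```

```bash
python3 - <<'E'
from h import *
go([.5638,.2012,.115],1.638)
E
```

```text
t 10.95 pos [0.5635 0.201  0.1466] yaw 1.6389 ztool [-0.0024 -0.0008 -1.    ] F [ 0.0017 -0.8157 -1.2068] g 0.317 q [ 0.1661  0.3419 -0.6676  1.6731  0.2235  1.2071 -0.4859]
travel [0.0002 0.0004 0.0316]
ang z 0.0009017703013523004
tilt corr (tool) [-0.0025  0.0006  0.    ]
```

Inside the well (foot about 20 mm below the mouth) with no contact force. Continuing down.

{"name": "servo_tool", "arguments": {
  "series": [
    {"travel": [0, 0, 0.01], "angular": [0, 0, 0]},
    {"travel": [0, 0, 0.01], "angular": [0, 0, 0]},
    {"travel": [0, 0, 0.008], "angular": [0, 0, 0]},
    {"travel": [0, 0, 0.004], "angular": [0, 0, 0]},
    {"travel": [0, 0, 0], "angular": [0, 0, 0]}
  ]
}}

```text
time: 11.45
position: [0.5638, 0.2012, 0.1151]
tool_rot: [-2.144, -2.295, 0.002]
ft_force: [0.3, 0.2, -0.8]
grip_width: 0.314
```

{"name": "servo_tool", "arguments": {
  "series": [
    {"travel": [0, 0, 0.003], "angular": [0, 0, 0]},
    {"travel": [0, 0, 0.002], "angular": [0, 0, 0]},
    {"travel": [0, 0, 0], "angular": [0, 0, 0]}
  ]
}}

```text
time: 11.75
position: [0.5642, 0.2014, 0.111]
tool_rot: [2.145, 2.296, -0.0]
ft_force: [0.6, 0.5, -0.9]
grip_width: 0.314
```

```bash
python3 - <<'E'
from h import *
go([.5638,.2012,.108],1.638)
E
```

```text
t 11.75 pos [0.5642 0.2014 0.111 ] yaw 1.6388 ztool [-0.0001 -0.0002 -1.    ] F [ 0.6188  0.5225 -0.8855] g 0.314 q [ 0.1553  0.3763 -0.6574  1.7088  0.2496  1.1419 -0.5051]
travel [-0.0002 -0.0005  0.003 ]
ang z 0.0008484094966094702
tilt corr (tool) [-0.0001  0.0002  0.    ]
```

{"name": "servo_tool", "arguments": {
  "series": [
    {"travel": [0, 0, 0.002], "angular": [0, 0, 0]},
    {"travel": [0, 0, 0.001], "angular": [0, 0, 0]},
    {"travel": [0, 0, 0], "angular": [0, 0, 0]}
  ]
}}

```text
time: 12.05
position: [0.5643, 0.2014, 0.1082]
tool_rot: [2.145, 2.296, 0.0]
ft_force: [-0.6, 0.3, 0.1]
grip_width: 0.315
```

```bash
python3 - <<'E'
from h import *
go([.5638,.2012,.108],1.638)
E
```

```text
t 12.05 pos [0.5643 0.2014 0.1082] yaw 1.6388 ztool [ 0.0001 -0.0001 -1.    ] F [-0.6282  0.3492  0.1488] g 0.315 q [ 0.1543  0.3793 -0.6565  1.7114  0.2519  1.1366 -0.5067]
travel [-0.0002 -0.0006  0.0002]
ang z 0.0007598694455586141
tilt corr (tool) [0.0001 0.0001 0.    ]
```

{"name": "servo_tool", "arguments": {
  "series": [
    {"travel": [0, 0, 0.001], "angular": [0, 0, 0]},
    {"travel": [0, 0, 0], "angular": [0, 0, 0]},
    {"travel": [0, 0, 0], "angular": [0, 0, 0]}
  ]
}}

```text
time: 12.35
position: [0.5644, 0.2015, 0.1081]
tool_rot: [2.144, 2.295, -0.0]
ft_force: [-1.9, -0.8, 5.6]
grip_width: 0.316
```

{"name": "servo_tool", "arguments": {
  "series": [
    {"travel": [0, 0, 0], "angular": [0, 0, 0]},
    {"travel": [0, 0, 0], "angular": [0, 0, 0]},
    {"travel": [0, 0, 0], "angular": [0, 0, 0]},
    {"travel": [0, 0, 0], "angular": [0, 0, 0]},
    {"travel": [0, 0, 0], "angular": [0, 0, 0]}
  ],
  "claw": 0.05
}}

```text
time: 12.85
position: [0.5643, 0.2014, 0.107]
tool_rot: [-2.145, -2.296, 0.0]
ft_force: [0.6, 1.4, -0.1]
grip_width: 0.564
```

{"name": "servo_tool", "arguments": {
  "series": [
    {"travel": [0, 0, -0.01], "angular": [0, 0, 0]},
    {"travel": [0, 0, -0.02], "angular": [0, 0, 0]},
    {"travel": [0, 0, -0.03], "angular": [0, 0, 0]},
    {"travel": [0, 0, -0.03], "angular": [0, 0, 0]},
    {"travel": [0, 0, -0.01], "angular": [0, 0, 0]}
  ]
}}

```text
time: 13.35
position: [0.5659, 0.2025, 0.2113]
tool_rot: [2.142, 2.294, 0.008]
ft_force: [0.9, 0.5, 0.4]
grip_width: 0.58
```

{"name": "servo_tool", "arguments": {
  "series": [
    {"travel": [-0.02, 0, 0], "angular": [0, 0, 0]},
    {"travel": [-0.04, 0, 0], "angular": [0, 0, 0]},
    {"travel": [-0.03, 0, 0], "angular": [0, 0, 0]},
    {"travel": [0, 0, 0], "angular": [0, 0, 0]},
    {"travel": [0, 0, 0], "angular": [0, 0, 0]}
  ],
  "claw": 0
}}

```text
time: 13.85
position: [0.5703, 0.111, 0.2069]
tool_rot: [-2.146, -2.293, 0.0]
ft_force: [-0.3, 0.9, 1.0]
grip_width: 0.206
```

```bash
python3 - <<'E'
from h import *
pose()
c,im=snap("wrist","w8")
c2,im=snap("scene","s8")
cv2.imwrite("pics/z8.png",cv2.resize(im[120:220,280:400],None,fx=6,fy=6,interpolation=cv2.INTER_CUBIC))
print(proj(c,[[.5638,.2004,.09],[.5998,.2001,.09],[.564,.335,.122]]))
E
```

```text
t 13.85 pos [0.5703 0.111  0.2069] yaw 1.6369 ztool [-0.0006  0.0002 -1.    ] F [-0.3409  0.8718  0.9599] g 0.206 q [ 0.3139  0.2455 -0.6411  1.6463  0.1511  1.3006 -0.2873]
[[ 281.3459   92.1156]
 [ 328.1797   95.7616]
 [ 297.5914 -176.167 ]]
```

View pics/z8.png

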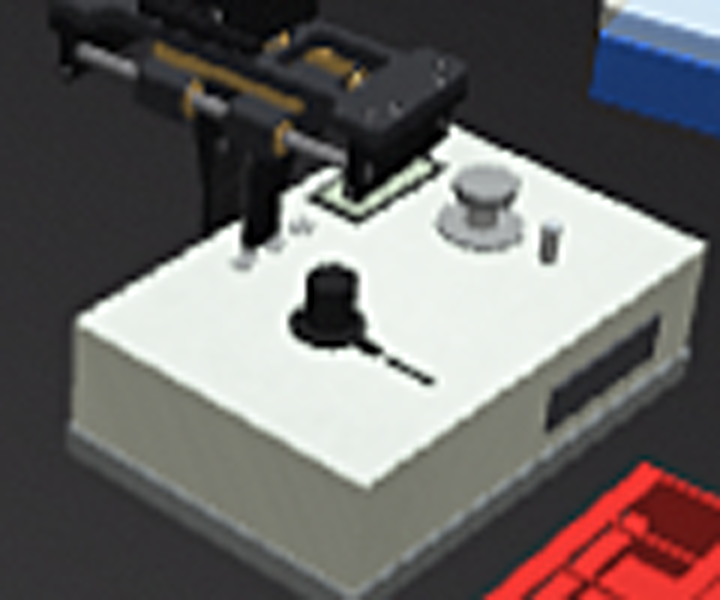

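View pics/w8.png

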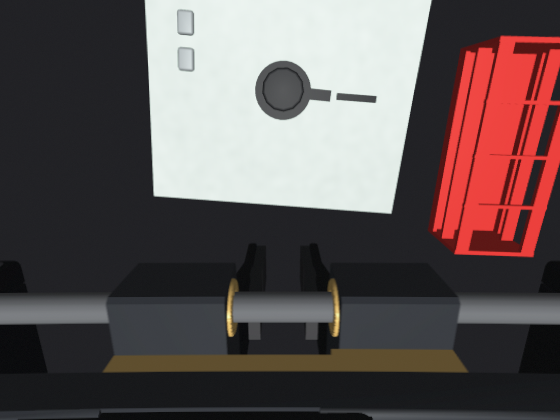

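The vial is seated at (283,90) and its pointer lines up with the mark (pointer tip near (330,96), predicted (328,96)). Now on to the key.

{"name": "servo_tool", "arguments": {
  "series": [
    {"travel": [0.02, 0, -0.005], "angular": [0, 0, 0]},
    {"travel": [0.035, 0, 0], "angular": [0, 0, 0]},
    {"travel": [0.035, 0.002, 0], "angular": [0, 0, 0]},
    {"travel": [0.025, 0, 0], "angular": [0, 0, 0]},
    {"travel": [0.01, 0, 0], "angular": [0, 0, 0]}
  ]
}}

```text
time: 14.45
position: [0.562, 0.2419, 0.2123]
tool_rot: [-2.135, -2.302, -0.002]
ft_force: [-0.7, -0.1, -0.2]
grip_width: 0.007
```

{"name": "servo_tool", "arguments": {
  "series": [
    {"travel": [0, 0, 0], "angular": [0, 0, 0]},
    {"travel": [0, 0, 0], "angular": [0, 0, 0]},
    {"travel": [0, 0, 0], "angular": [0, 0, 0]}
  ]
}}

```text
time: 14.75
position: [0.5645, 0.2345, 0.212]
tool_rot: [2.147, 2.292, -0.001]
ft_force: [-0.5, 0.3, -0.8]
grip_width: 0.01
```

```bash
python3 - <<'E'
from h import *
go([.5646,.335,.2])
c,im=snap("wrist","w9")
print(proj(c,[[.5638,.335,.122],[.61,.335,.114]]))
g=cv2.cvtColor(im,cv2.COLOR_BGR2GRAY)
cv2.imwrite("pics/z9.png",cv2.resize(im[0:150,200:400],None,fx=4,fy=4,interpolation=cv2.INTER_CUBIC))
E
```

```text
t 14.75 pos [0.5645 0.2345 0.212 ] yaw 1.6363 ztool [ 0.     -0.0013 -1.    ] F [-0.4624  0.2842 -0.7905] g 0.010 q [ 0.1256  0.3229 -0.6932  1.5628  0.2113  1.3327 -0.5267]
travel [0.1003 0.0066 0.0118]
tilt corr (tool) [-0.      0.0013  0.    ]
[[290.6178  73.9061]
 [356.0463  79.3115]]
```

View pics/w9.png

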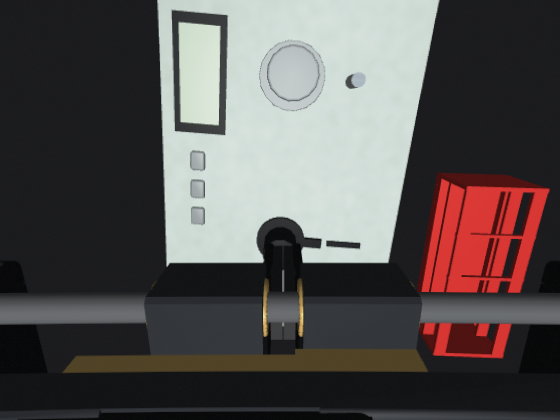

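View pics/z9.png

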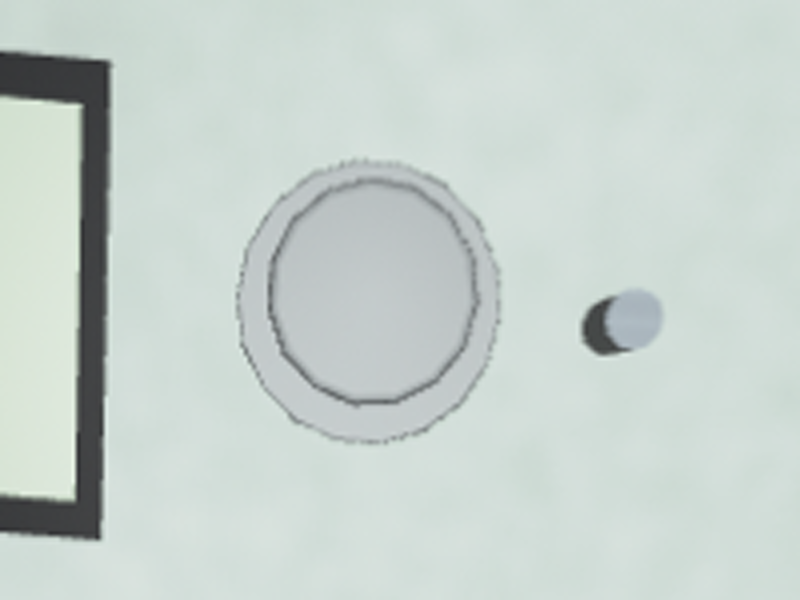

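{"name": "servo_tool", "arguments": {
  "series": [
    {"travel": [0.02, 0.002, 0], "angular": [0, 0, 0]},
    {"travel": [0.03, 0.002, 0.01], "angular": [0, 0, 0]},
    {"travel": [0.03, 0.002, 0.02], "angular": [0, 0, 0]},
    {"travel": [0.02, 0.001, 0.02], "angular": [0, 0, 0]},
    {"travel": [0, 0, 0], "angular": [0, 0, 0]}
  ]
}}

```text
time: 15.3
position: [0.5616, 0.3382, 0.1589]
tool_rot: [-2.138, -2.297, 0.007]
ft_force: [0.3, 0.2, -0.0]
grip_width: 0.005
```

{"name": "servo_tool", "arguments": {
  "series": [
    {"travel": [0, 0, 0], "angular": [0, 0, 0]},
    {"travel": [0, 0, 0], "angular": [0, 0, 0]},
    {"travel": [0, 0, 0], "angular": [0, 0, 0]}
  ]
}}

```text
time: 15.6
position: [0.5655, 0.3352, 0.1634]
tool_rot: [2.147, 2.292, 0.002]
ft_force: [0.0, 0.4, -0.1]
grip_width: 0.009
```

```bash
python3 - <<'E'
from h import *
go([.565,.335,.125])
E
```

```text
t 15.60 pos [0.5655 0.3352 0.1634] yaw 1.6361 ztool [ 0.0021 -0.0002 -1.    ] F [ 0.0294  0.4331 -0.0599] g 0.009 q [-0.0541  0.4623 -0.696   1.503   0.3042  1.2847 -0.7188]
travel [-0.0002 -0.0006  0.0383]
tilt corr (tool) [0.0021 0.0003 0.    ]
```

{"name": "servo_tool", "arguments": {
  "series": [
    {"travel": [0, 0, 0.008], "angular": [0, 0, 0]},
    {"travel": [0, 0, 0.01], "angular": [0, 0, 0]},
    {"travel": [0, 0, 0.006], "angular": [0, 0, 0]},
    {"travel": [0, 0, 0], "angular": [0, 0, 0]},
    {"travel": [0, 0, 0], "angular": [0, 0, 0]}
  ]
}}

```text
time: 16.1
position: [0.5639, 0.3366, 0.1377]
tool_rot: [-2.144, -2.296, 0.001]
ft_force: [-0.4, -1.0, 0.0]
grip_width: 0.003
```

```bash
python3 - <<'E'
from h import *
go([.565,.335,.125])
E
```

```text
t 16.10 pos [0.5639 0.3366 0.1377] yaw 1.6389 ztool [-0.0007 -0.0003 -1.    ] F [-0.4204 -1.05    0.0179] g 0.003 q [-0.0601  0.4832 -0.6899  1.5301  0.3174  1.2436 -0.7285]
travel [-0.0017  0.0009  0.0127]
tilt corr (tool) [-0.0007  0.0003  0.    ]
```

Contact is expected at TCP z of about 0.133, so I'll find it in small steps.

{"name": "servo_tool", "arguments": {
  "series": [
    {"travel": [0, 0, 0.002], "angular": [0, 0, 0]},
    {"travel": [0, 0, 0.002], "angular": [0, 0, 0]},
    {"travel": [0, 0, 0], "angular": [0, 0, 0]}
  ]
}}

```text
time: 16.4
position: [0.564, 0.3367, 0.1339]
tool_rot: [2.144, 2.296, -0.0]
ft_force: [0.0, 0.3, -0.5]
grip_width: 0.009
```

{"name": "servo_tool", "arguments": {
  "series": [
    {"travel": [0, 0, 0.001], "angular": [0, 0, 0]},
    {"travel": [0, 0, 0.001], "angular": [0, 0, 0]},
    {"travel": [0, 0, 0], "angular": [0, 0, 0]}
  ]
}}

```text
time: 16.7
position: [0.5642, 0.3368, 0.1324]
tool_rot: [2.144, 2.296, 0.0]
ft_force: [-0.5, -0.7, 1.9]
grip_width: 0.005
```

{"name": "servo_tool", "arguments": {
  "series": [
    {"travel": [0, 0, 0.001], "angular": [0, 0, 0]},
    {"travel": [0, 0, 0.001], "angular": [0, 0, 0]},
    {"travel": [0, 0, 0], "angular": [0, 0, 0]}
  ]
}}

```text
time: 17.0
position: [0.5642, 0.3369, 0.1302]
tool_rot: [2.145, 2.296, 0.0]
ft_force: [-1.1, -0.4, 2.3]
grip_width: 0.005
```

```bash
python3 - <<'E'
from h import *
go([.565,.335,.125])
E
```

```text
t 17.00 pos [0.5642 0.3369 0.1302] yaw 1.6388 ztool [ 0.0003  0.0001 -1.    ] F [-1.1116 -0.433   2.2954] g 0.005 q [-0.0617  0.4893 -0.6875  1.5379  0.3221  1.23   -0.7318]
travel [-0.0019  0.0007  0.0052]
tilt corr (tool) [ 0.0003 -0.0001  0.    ]
```

{"name": "servo_tool", "arguments": {
  "series": [
    {"travel": [0, 0, 0.001], "angular": [0, 0, 0]},
    {"travel": [0, 0, 0.001], "angular": [0, 0, 0]},
    {"travel": [0, 0, 0.001], "angular": [0, 0, 0]},
    {"travel": [0, 0, 0], "angular": [0, 0, 0]},
    {"travel": [0, 0, 0], "angular": [0, 0, 0]}
  ]
}}

```text
time: 17.5
position: [0.5642, 0.3368, 0.1273]
tool_rot: [2.145, 2.296, 0.0]
ft_force: [-0.8, -0.1, 4.9]
grip_width: 0.004
```

{"name": "servo_tool", "arguments": {
  "series": [
    {"travel": [0, 0, 0.001], "angular": [0, 0, 0]},
    {"travel": [0, 0, 0.001], "angular": [0, 0, 0]},
    {"travel": [0, 0, 0], "angular": [0, 0, 0]},
    {"travel": [0, 0, 0], "angular": [0, 0, 0]},
    {"travel": [0, 0, 0], "angular": [0, 0, 0]}
  ]
}}

```text
time: 18.0
position: [0.5642, 0.3368, 0.1252]
tool_rot: [2.145, 2.296, 0.0]
ft_force: [-0.6, 0.2, 4.8]
grip_width: 0.004
```

```bash
python3 - <<'E'
from h import *
go([.565,.335,.125])
c,im=snap("scene","s10")
cv2.imwrite("pics/z10.png",cv2.resize(im[120:220,280:400],None,fx=6,fy=6,interpolation=cv2.INTER_CUBIC))
snap("wrist","w10");snap("top","t10")
pose()
E
```

```text
t 18.00 pos [0.5642 0.3368 0.1252] yaw 1.6388 ztool [ 0.0002  0.0001 -1.    ] F [-0.6062  0.184   4.7858] g 0.004 q [-0.0627  0.4935 -0.6859  1.5428  0.3251  1.2218 -0.7339]
travel [-0.0019  0.0007  0.0002]
tilt corr (tool) [ 0.0002 -0.0001  0.    ]
t 18.15 pos [0.5642 0.3368 0.1252] yaw 1.6388 ztool [ 0.0002  0.0001 -1.    ] F [-0.0475 -0.6043  4.5936] g 0.006 q [-0.0628  0.4936 -0.6858  1.5428  0.3251  1.2217 -0.7339]
```

View pics/z10.png

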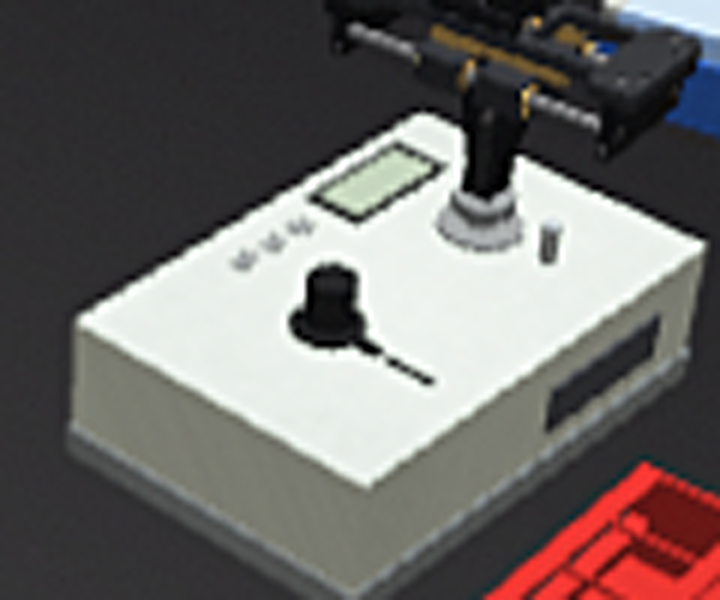

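View pics/w10.png

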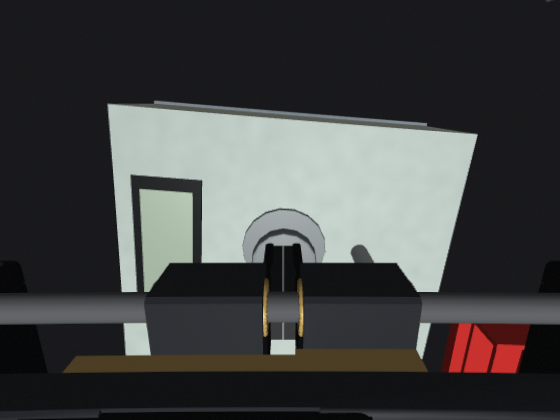

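The key is down about 8 mm (z and the roughly 4.7 N force agree), it is clear of the post, and the vial is seated. Handing in.

```bash
python3 - <<'E'
from h import *
print(ctrl.close_job()); pose()
E
```

```text
the job is handed in; nothing more can be done
None
the job is handed in; nothing more can be done
```

The sample vial is seated in the meter's well, the read key is held half way down by the closed fingers, and I handed the job in at about 18 s. No verdict was reported back.

- **Vial:** I took it from the rack's far hole, turned it and lowered it until the flange met the top at about 5.6 N, then released it. After release the wrist picture showed it centred in the well, with the pointer tip within about 2 px (about 2 mm) of where I predicted the mark point.
- **Key:** the fingers touched it at a TCP height of about 0.133 m. The last reading was 0.1252 m, which puts the key about 7.8 mm down. The push was a steady 4.6 to 4.8 N, against 4.9 N expected at half travel. It never went deeper than that.
- **Other things on the bench:** I kept the arm well clear of everything else, and the force readings showed no unexpected contact. I did not view a picture of the rest of the bench after the last move.

My checks agreed to within about 2 mm. The largest gap was the key centre, where the top and wrist cameras differed by about 2 mm.

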